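# Clear the jammed matchbox dispenser

## Task

A matchbox has turned sideways and jammed across the narrow throat of the wooden matchbox dispenser, under its brass hood. Reach in under the hood from the outlet side, push the box back up the chute until it is clear of the hood, then lift it out of the open hopper and lay it gently, flat and the same way up, on the middle of the round coaster. Leave the ink bottle, the eraser and the wax seal undisturbed.

Things in the scene. Friction and masses are not known exactly. Their poses are not given: they have to be found in the camera images.
- matchbox: The jammed matchbox: 37 (own x) x 54 (own y) x 16 mm (own z), about 40 g, rigid and closed. Origin at the centre of its underside, z up through its upper face. It lies flat on the chute floor, its 54 mm side across the chute (its x axis points up the chute, within a few degrees), its two lower corners against the funnel walls at the throat. It rests by friction on the slope and stays where it is pushed to.
- dispenser: Wooden matchbox dispenser, fixed to the desk: a straight chute rising at 10 degrees along its own x, from the outlet to the hopper. Origin on the desk top, below the lower edge of the hood; x level and up the chute, y across to the left, z up. Chute floor is at height 50 mm + 0.176 times own x; it runs from own x -154 to +99 mm. Stages of the chute: outlet channel, throat, funnel, open hopper.
- throat (a point): On the chute floor, centre line, at the narrow upper end of the outlet channel. Below it (112 mm long) the channel is open at the low end and above, 47 mm wide between rails 12 mm high. Above it the funnel walls, 14 mm high, widen evenly from 47 to 127 mm over 52 mm of slope. The jammed box's lower face lies about 6 mm up the slope from here.
- hood_edge (a point): Middle of the lower edge of the brass hood, 24 mm square above the floor. Hood: flat plate 124 mm wide across the chute, 3 mm thick, 45 mm from lower to upper edge, leaning towards the outlet 30 degrees from the vertical, with cheeks at both ends. The jammed box lies wholly below it: only fingers slanted some 30 to 40 degrees from vertical, tips leading up the chute, can follow the box under it.
- hopper (a point): Centre of the open hopper, on the chute floor. Hopper: 89 mm along the slope, 127 mm wide inside, side walls 14 mm and back wall 16 mm high, nothing above. Its lower end is 8 mm up the slope from the hood's lower edge. A box pushed up until clear of the hood can be gripped here from above by its short ends (54 mm apart).
- coaster: Dark reddish-brown round coaster, diameter 95 mm, 4 mm thick, fixed to the desk. Origin at the centre of its underside.
- ink_bottle: Square dark ink bottle with a black cap, 50x50x60 mm, origin at the centre of its underside. A bystander, loose.
- eraser: Eraser lying on the desk, 20x44x12 mm, origin at the centre of its underside. A bystander, loose.
- wax_seal: Wax seal standing upright, wooden handle on a brass foot, diameter 25 mm, 79 mm tall, origin at the centre of its underside. A bystander, loose.
Things that resemble listed ones, but are neither listed nor needed, are in the scene too. Of the things shaped like the coaster, the brown one is meant.

How it is judged:
By the outcome, as a careful person would: the job done as asked, in the order asked, and still so for the second after the job is handed in, with the robot touching nothing.
It also fails if it takes over 48 s, if anything falls off the work surface, if the arm or the gripper's body presses on something with over 40 N, if the wrist force passes 120 N, or if a joint passes its speed limit or range.

## Robot

A 6-joint arm with a two-finger parallel gripper is mounted at the origin on the work surface; the furniture and walls round the work are solid. World frame = base frame: x ahead of the robot, y to its left, z up, the work surface at z = 0. Lengths are in m, angles in rad, forces in N, time in s.
With the tool pointing down it reaches from about 0.275 to 0.725 m from the base axis. Payload 5.6 kg.
Tool frame: the origin (TCP) lies midway between the tips of the shut fingers; the grasp point (between the pads) lies 19 mm behind it (pinch_z is the distance from the TCP to the grasp point, in m); z points along the fingers, y is the line along which they close (so a half turn about z gives the same grasp; the last joint's range is limited). The gripper opens to 85 mm and grips with 20 to 120 N. Pads are 22 mm wide; open, the fingers measure 114 mm over their backs; the gripper's body (76 mm by 85 mm) begins 54 mm behind the grasp point. The pads swing forward as they close: fully open they stand 13 mm farther back than shut.
Start: joints at [-0.986, 0.255, 0.108, 0, -1.424, -0.285], TCP at [0.162, -0.525, 0.231] pointing down, gripper open.
Joint ranges: [-2.95, 2.95], [-1.21, 1.97], [-1.09, 1.5], [-2.87, 1.71], [-2.94, -0.07], [-3.05, 3.05]. Speed limits (rad/s): [2.57, 2.57, 3.14, 3.14, 3.14, 3.14].

## Interface

Orientations are given as [roll, pitch, yaw] about the fixed x, y, z axes, in that order (R = Rz(yaw) Ry(pitch) Rx(roll)).
In Python, from plant import sense, grab_frame, get_calibration, finish_job, pinch_z gives the robot as it stands.
- The arm moves only by the tool send_rows, never from a script. Its arguments are lists of equal length, an entry for each row: "jaw": the closure, from -1 (fully open) to 1 (shut); "dp": the shift along the world's x, y, z normalised to -1 to 1, where 1 is 80 mm, a list of three; "rotation": the turn, a rotation vector about the world's x, y, z normalised to -1 to 1, where 1 is 1.5 rad, a list of three. A call has 1 to 8 rows; each row is the pose to reach, as a shift and turn from the pose commanded when the call began; what a row does not reach only later rows make up. A row lasts 1/8 s, in which the tool goes at most 62.5 mm and 10.7 degrees, less where a joint would pass 70% of its speed; a pose out of reach is approached as far as the arm can. A call with a number of a shift or a turn outside -1 to 1 is refused whole. A call with a gripper value outside its range is refused whole. The fingers move at their own pace and stop on an object; "squeeze" is the grip in N (left out, the last holds). Time passes only in rows, so rows that repeat a pose let the fingers close. It gives the time, the measured TCP pose, the force, the opening and the grip force at its end, in the units of the state.
- sense(): the state, without advancing time (a new reading comes with each control period).
- grab_frame(name): name is "scene" or "top" or "wrist"; returns the picture (420x560x3 uint8, red, green, blue); there is no depth.
- get_calibration(name): a dict with "fx", "fy", "cx", "cy" (pixels), "xyz" and "attitude" of the camera in the world; the wrist camera has in their place "hand_eye" (4x4, takes a point from camera to tool coordinates, whose origin is the TCP and whose axes are the flange's). Camera axes: x right, y down, z forward; pixel columns grow to the right and rows downward; lengths in m; the calibration is good to about 2 mm. A picture is of the moment at which its call begins: read the wrist's pose just before it. get_calibration takes no time and is no camera call.
- finish_job(): hands the job in; it is judged then, once.
The state is a dict: "time": time; "qpos": joint angles; "qd": joint speeds; "joint_torque": joint torques, N m; "tcp_pos": TCP position; "orientation": TCP orientation; "wrist_force": force on the tool from outside, world axes, zero at the start; "wrist_torque": the same for the moment, N m; "finger_gap": opening from 0.0 (shut) to 1.0 (fully open); "finger_force": force on a finger pad.
Only numpy, scipy, OpenCV 4.12 (cv2) and the standard library are available. Lean on these libraries where they do the work, as an engineer would, in place of code of your own. Each camera call takes 0.05 s, during which the arm holds its last target. There are 200 camera calls.

## Working session

There is one attempt and no reset: what is moved stays moved. The work goes in short steps, Python scripts to look and compute and a tool call to move; the robot and the scene stay as the last step left them, time stands still between calls to the robot, and variables do not carry over. Pictures are saved under pics/ and viewed, at most 10 in all, crops included, and the job is handed in when it is done.

Besides the shell and the picture viewer there is one more tool, called after "Emit:" by a JSON object that holds its "api" and its "payload". send_rows: Moves the arm, as the interface text tells. Scaled input: -1 to 1 covers 80 mm each way for a shift and 1.5 rad each way for a turn. Its arguments: {"type":"object","properties":{"jaw":{"type":"array"},"dp":{"type":"array"},"rotation":{"type":"array"},"squeeze":{"type":"number"}},"required":["jaw","dp","rotation"]}

```bash
mkdir -p pics; python3 - <<'E'
from plant import *
import cv2
print(sense()['tcp_pos'],sense()['orientation'],pinch_z)
for n in('top','scene'):
    f=grab_frame(n);cv2.imwrite(f'pics/{n}0.png',f[...,::-1]);print(get_calibration(n))
print(get_calibration('wrist'))
E
```

```text
[ 0.16235256 -0.52497435  0.23039271] [ 3.13967820e+00 -4.79908095e-05 -2.84185304e+00] 0.0187
{'fx': 433.9724546743151, 'fy': 433.9724546743151, 'cx': 278.61370278823193, 'cy': 206.36060178406493, 'xyz': array([ 0.46377671, -0.075096  ,  1.19172191]), 'attitude': array([-3.06808589, -0.00321174, -1.56942923])}
{'fx': 397.55805399931427, 'fy': 397.55805399931427, 'cx': 283.08914665072086, 'cy': 205.87826857452725, 'xyz': array([ 0.19914827, -0.77964291,  0.44983943]), 'attitude': array([-2.04477557, -0.01759116, -0.43243576])}
{'fx': 365.9652662904004, 'fy': 365.9652662904004, 'cx': 284.87672449030913, 'cy': 206.2330599944741, 'hand_eye': array([[ 7.26090977e-04, -9.60733300e-01, -2.77472518e-01,
         7.02955726e-02],
       [ 9.99999672e-01,  7.96855906e-04, -1.42267296e-04,
         1.77661879e-04],
       [ 3.57786544e-04, -2.77472324e-01,  9.60733564e-01,
        -1.43802181e-01],
       [ 0.00000000e+00,  0.00000000e+00,  0.00000000e+00,
         1.00000000e+00]])}
```

View pics/top0.png

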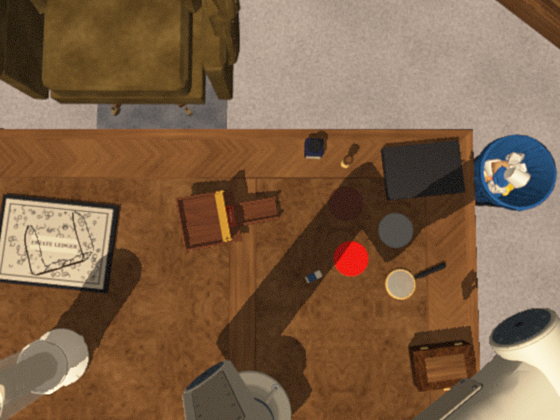

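View pics/scene0.png

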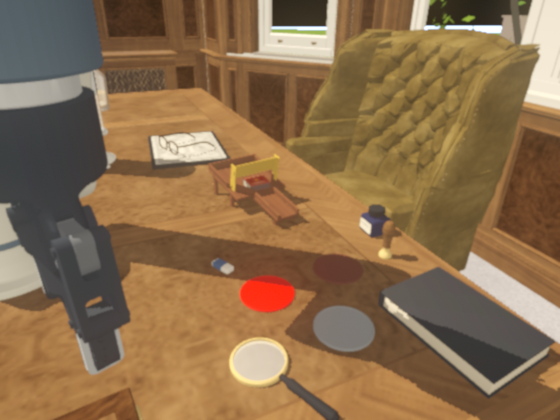

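Top view: the dispenser is at about (180–280, 190–248), with the outlet to the right (−y) and the yellow hood at (223,217). The brown coaster is at (346,203), red and grey decoys are beside it, and the ink bottle (314,148), wax seal (347,160) and eraser (313,277) stand around it. I'll zoom in to get corners.

```bash
cat > h.py <<'E'
import numpy as np,cv2
from plant import *
from scipy.spatial.transform import Rotation as R
def ray(n,uv):
    c=get_calibration(n);M=R.from_euler('xyz',c['attitude']).as_matrix()
    return c['xyz'],M@np.array([(uv[0]-c['cx'])/c['fx'],(uv[1]-c['cy'])/c['fy'],1])
def onz(n,uv,z):
    o,d=ray(n,uv);return o+d*(z-o[2])/d[2]
def two(a,b):
    (o,d),(p,e)=ray('top',a),ray('scene',b)
    s=np.linalg.lstsq(np.c_[d,-e],p-o,rcond=None)[0];P,Q=o+d*s[0],p+e*s[1]
    return (P+Q)/2,np.linalg.norm(P-Q)
def proj(n,P):
    c=get_calibration(n);M=R.from_euler('xyz',c['attitude']).as_matrix();q=M.T@(np.array(P)-c['xyz'])
    return c['cx']+c['fx']*q[0]/q[2],c['cy']+c['fy']*q[1]/q[2]
E
python3 - <<'E'
from h import *
t=cv2.imread('pics/top0.png');s=cv2.imread('pics/scene0.png')
a=cv2.resize(t[182:257,172:292],None,fx=6,fy=6,interpolation=2)
cv2.imwrite('pics/ct.png',a)
cv2.imwrite('pics/cs.png',cv2.resize(s[145:230,200:305],None,fx=6,fy=6,interpolation=2))
hsv=cv2.cvtColor(t,cv2.COLOR_BGR2HSV)
m=cv2.inRange(hsv,(18,140,120),(32,255,255));m[:, :200]=0;m[:,240:]=0;m[:180]=0;m[260:]=0
p=np.argwhere(m)[:,::-1].astype(np.float32);r=cv2.minAreaRect(p);print(r,cv2.boxPoints(r))
hs=hsv[195:212,335:360].reshape(-1,3);print(hsv[203,346],t[203,346],t[203,320],hsv[203,320],hsv[225,346])
E
```

```text
((222.59432983398438, 215.6697998046875), (51.04792022705078, 8.29298210144043), 79.3803482055664) [[213.8151  191.34715]
 [221.96603 189.81886]
 [231.37357 239.99245]
 [223.22263 241.52074]]
[  2 119  62] [33 35 62] [ 41  76 122] [ 13 169 122] [ 15 149  70]
```

View pics/ct.png

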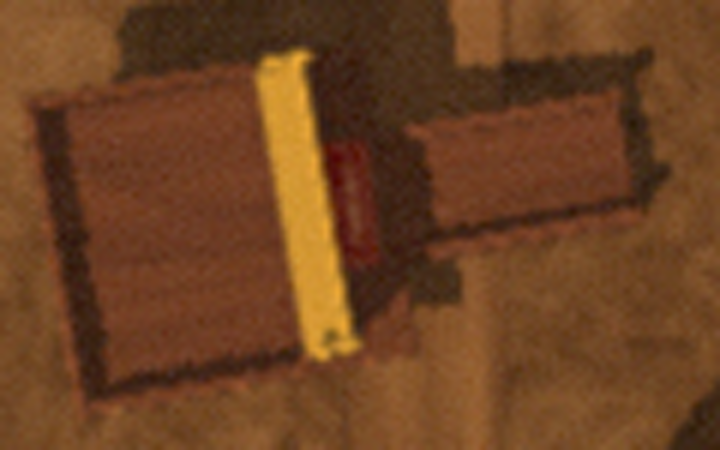

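View pics/cs.png

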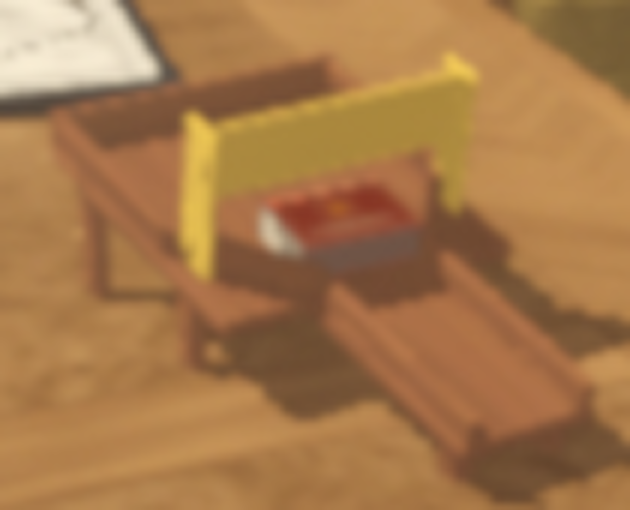

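Crop views: the box (red top) is jammed below the hood. Landmarks in the top crop are the hopper back corners (32,100) and (85,403), and the outlet end corners (620,90) and (645,212). In the scene crop, the hood's upper corners are at (190,115) and (460,60). I'll fit the dispenser pose from these points.

```bash
cat >> h.py <<'E'
ct=lambda x,y:((x+.5)/6-.5+172,(y+.5)/6-.5+182)
cs=lambda x,y:((x+.5)/6-.5+200,(y+.5)/6-.5+145)
E
python3 - <<'E'
from h import *
from scipy.optimize import least_squares
L=[('top',(.099,-.0665,.083),ct(85,403)),('top',(.099,.0665,.083),ct(32,100)),
('top',(-.154,-.0265,.035),ct(645,212)),('top',(-.154,.0265,.035),ct(622,90)),
('top',(-.024,.062,.113),ct(308,52)),('top',(-.024,-.062,.113),ct(357,348)),
('scene',(-.0225,-.062,.113),cs(195,115)),('scene',(-.0225,.062,.113),cs(462,62)),
('scene',(.099,.0665,.083),cs(327,58)),('scene',(.099,-.0665,.083),cs(58,113)),
('scene',(-.154,-.0265,.035),cs(460,458)),('scene',(-.154,.0265,.035),cs(588,385))]
W=lambda q,p:np.array([q[0]+np.cos(q[2])*p[0]-np.sin(q[2])*p[1],q[1]+np.sin(q[2])*p[0]+np.cos(q[2])*p[1],p[2]])
f=lambda q:np.ravel([np.subtract(proj(n,W(q,p)),uv) for n,p,uv in L])
for sel in(slice(0,6),slice(6,12),slice(0,12)):
    LL=L;g=lambda q:f(q).reshape(-1,2)[sel].ravel()
    s=least_squares(g,[.45,.05,1.5],loss='soft_l1');print(s.x.round(4));
print(f(s.x).reshape(-1,2).round(1).tolist())
# box top edges
for z in(.064,):print('box pts',[onz('top',ct(*p),z).round(4) for p in((325,142),(365,142),(380,262),(340,262))])
for n in('top','scene'):
    im=cv2.imread(f'pics/{n}0.png');hsv=cv2.cvtColor(cv2.medianBlur(im,3),cv2.COLOR_BGR2HSV)
    m=cv2.inRange(hsv,(0,85,30),(7,190,110))|cv2.inRange(hsv,(175,85,30),(180,190,110))
    for c in cv2.findContours(m,0,2)[0]:
        if cv2.contourArea(c)>300:
            e=cv2.fitEllipse(c);P=onz(n,e[0],.004);print(n,e,P.round(4))
print('exp dia px',.095/1.188*434)
E
```

```text
[0.6062 0.0752 1.399 ]
[0.4676 0.0455 2.4561]
[0.5981 0.0749 1.4013]
[[0.1, -94.7], [-0.7, 6.4], [0.6, -28.9], [1.0, 10.9], [-0.6, 20.1], [0.1, -77.8], [76.7, -9.0], [-16.6, 3.6], [-5.1, -0.6], [86.8, -13.2], [34.3, -13.1], [-9.4, 1.6]]
box pts [array([0.5495, 0.0591, 0.064 ]), array([0.5495, 0.0418, 0.064 ]), array([0.4975, 0.0348, 0.064 ]), array([0.4974, 0.0521, 0.064 ])]
top ((345.0760192871094, 202.60089111328125), (27.64153480529785, 29.02352523803711), 152.43637084960938) [ 0.5619 -0.2614  0.004 ]
scene ((327.4201354980469, 270.30755615234375), (18.03708839416504, 27.31368637084961), 109.92228698730469) [ 0.5363 -0.266   0.004 ]
exp dia px 34.70538720538721
```

```bash
python3 - <<'E'
from h import *
from scipy.optimize import least_squares
L=[('top',(.099,.0665,.083),ct(85,403)),('top',(.099,-.0665,.083),ct(32,100)),
('top',(-.154,.0265,.035),ct(645,212)),('top',(-.154,-.0265,.035),ct(622,90)),
('top',(-.024,-.062,.113),ct(308,52)),('top',(-.024,.062,.113),ct(357,348)),
('scene',(-.0225,.062,.113),cs(195,115)),('scene',(-.0225,-.062,.113),cs(462,62)),
('scene',(.099,-.0665,.083),cs(327,58)),('scene',(.099,.0665,.083),cs(58,113)),
('scene',(-.154,.0265,.035),cs(460,458)),('scene',(-.154,-.0265,.035),cs(588,385))]
W=lambda q,p:np.array([q[0]+np.cos(q[2])*p[0]-np.sin(q[2])*p[1],q[1]+np.sin(q[2])*p[0]+np.cos(q[2])*p[1],p[2]])
f=lambda q:np.ravel([np.subtract(proj(n,W(q,p)),uv) for n,p,uv in L])
for sel in(slice(0,6),slice(6,12),slice(0,12)):
    g=lambda q:f(q).reshape(-1,2)[sel].ravel()
    s=least_squares(g,[.5,.05,1.4],loss='soft_l1');print(s.x.round(4));
print(f(s.x).reshape(-1,2).round(1).tolist())
for n in('top','scene'):
    im=cv2.imread(f'pics/{n}0.png');b=cv2.medianBlur(im,3).astype(float)
    x0,y0=(346,203) if n=='top' else(337,268)
    m=((b[...,1]/b[...,2]<.62)&(b[...,2]<150)&(b[...,2]>20)).astype(np.uint8)*255
    m=cv2.morphologyEx(m,cv2.MORPH_OPEN,np.ones((3,3)))
    M=np.zeros_like(m);M[y0-30:y0+30,x0-40:x0+40]=1;m*=M
    for c in cv2.findContours(m,0,2)[0]:
        if cv2.contourArea(c)>150:
            c=cv2.convexHull(c);e=cv2.fitEllipse(c);print(n,np.round(np.hstack(e),1),cv2.boundingRect(c),onz(n,e[0],.004).round(4))
a=cv2.imread('pics/top0.png')[165:225,305:395];b=cv2.imread('pics/scene0.png')[235:300,290:390]
v=np.zeros((800,600,3),np.uint8);v=np.vstack([cv2.resize(np.clip(a*2.,0,255).astype(np.uint8),(600,300)),cv2.resize(np.clip(b*1.7,0,255).astype(np.uint8),(600,290))]);cv2.imwrite('pics/coast.png',v)
E
```

```text
Traceback (most recent call last):
  File "h.py", line 14, in proj
    c=get_calibration(n);M=R.from_euler('xyz',c['attitude']).as_matrix();q=M.T@(np.array(P)-c['xyz'])
ValueError: time passes only in moves, steps and waits
```

```bash
cat > /tmp/r.py <<'E'
import re
s=open('h.py').read()
s=s.replace('def ray','''import pickle,os
if not os.path.exists('cal.pkl'): pickle.dump({n:get_calibration(n) for n in('top','scene','wrist')},open('cal.pkl','wb'))
CAL=pickle.load(open('cal.pkl','rb'))
def ray''',1).replace('c=get_calibration(n)','c=CAL[n]')
open('h.py','w').write(s)
E
python3 /tmp/r.py
cat > fit.py <<'E'
from h import *
from scipy.optimize import least_squares
L=[('top',(.099,.0665,.083),ct(85,403)),('top',(.099,-.0665,.083),ct(32,100)),
('top',(-.154,.0265,.035),ct(645,212)),('top',(-.154,-.0265,.035),ct(622,90)),
('top',(-.024,-.062,.113),ct(308,52)),('top',(-.024,.062,.113),ct(357,348)),
('scene',(-.0225,.062,.113),cs(195,115)),('scene',(-.0225,-.062,.113),cs(462,62)),
('scene',(.099,-.0665,.083),cs(327,58)),('scene',(.099,.0665,.083),cs(58,113)),
('scene',(-.154,.0265,.035),cs(460,458)),('scene',(-.154,-.0265,.035),cs(588,385))]
W=lambda q,p:np.array([q[0]+np.cos(q[2])*p[0]-np.sin(q[2])*p[1],q[1]+np.sin(q[2])*p[0]+np.cos(q[2])*p[1],p[2]])
f=lambda q:np.ravel([np.subtract(proj(n,W(q,p)),uv) for n,p,uv in L])
for sel in(slice(0,6),slice(6,12),slice(0,12)):
    g=lambda q:f(q).reshape(-1,2)[sel].ravel()
    s=least_squares(g,[.5,.05,1.4],loss='soft_l1');print(s.x.round(4));
print(f(s.x).reshape(-1,2).round(1).tolist())
for n in('top','scene'):
    im=cv2.imread(f'pics/{n}0.png');b=cv2.medianBlur(im,3).astype(float)
    x0,y0=(346,203) if n=='top' else(337,268)
    m=((b[...,1]/b[...,2]<.62)&(b[...,2]<150)&(b[...,2]>20)).astype(np.uint8)*255
    m=cv2.morphologyEx(m,cv2.MORPH_OPEN,np.ones((3,3)))
    M=np.zeros_like(m);M[y0-30:y0+30,x0-40:x0+40]=1;m*=M
    for c in cv2.findContours(m,0,2)[0]:
        if cv2.contourArea(c)>150:
            c=cv2.convexHull(c);e=cv2.fitEllipse(c);print(n,np.round(np.hstack(e),1),cv2.boundingRect(c),onz(n,e[0],.004).round(4))
a=cv2.imread('pics/top0.png')[165:225,305:395];b=cv2.imread('pics/scene0.png')[235:300,290:390]
v=np.vstack([cv2.resize(np.clip(x*k,0,255).astype(np.uint8),(450,300)) for x,k in((a,2.),(b,1.7))]);cv2.imwrite('pics/coast.png',v)
E
python3 fit.py
```

```text
[0.5188 0.074  1.7568]
[0.5133 0.072  1.7379]
[0.5167 0.0745 1.7493]
[[-1.1, 1.3], [-0.6, 0.5], [0.7, 1.0], [1.0, 1.9], [-0.5, 0.5], [-0.3, 0.2], [1.6, 2.0], [1.7, 0.9], [0.2, -1.3], [0.3, -1.0], [2.1, -6.5], [0.1, -0.4]]
top [345.4 203.2  35.8  37.  151.8] (328, 186, 36, 36) [ 0.5603 -0.2624  0.004 ]
scene [333.  269.6  25.5  41.6 106.1] (314, 256, 39, 27) [ 0.5471 -0.2682  0.004 ]
```

View pics/coast.png

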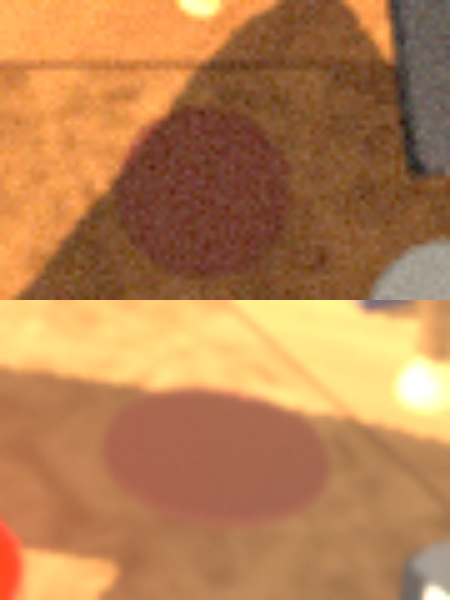

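Coaster: in the top view its centre is near (345.4,203.0), and in the scene view near (338,268.7). Next I'll work out the move orientation.

```bash
cat >> h.py <<'E'
D=np.array([.517,.0743,1.752]);D3=np.array([.517,.0743,0])
u=np.array([np.cos(D[2]),np.sin(D[2]),0]);lf=np.array([-u[1],u[0],0]);zz=np.array([0,0,1.])
def Rt(tilt,y=lf):  # tool z leaning up-chute by tilt deg
    t=np.radians(tilt);d=u*np.sin(t)-zz*np.cos(t);return R.from_matrix(np.c_[np.cross(y,d),y,d])
def P(x,y,c):return D3+u*x+lf*y+zz*(.05+.176*x+c)
def own(p):
    q=np.array(p)-D3;x=q@u;return np.array([x,q@lf,p[2]-.05-.176*x])
def go(Rtar,ptar,s=None):
    s=s or sense();R0=R.from_euler('xyz',s['orientation'])
    print('dp/80mm',((ptar-s['tcp_pos'])/.08).round(3),'rot/1.5',((Rtar*R0.inv()).as_rotvec()/1.5).round(3),'own',(own(s['tcp_pos'])*1e3).round(1))
E
python3 - <<'E'
from h import *
go(Rt(35),P(-.121,0,.08));go(Rt(0),P(-.121,0,.08))
p,e=two((345.4,203.0),(338,268.7));print(p.round(4),e,onz('top',(345.4,203.),.004),onz('scene',(338,268.7),.004))
E
```

```text
dp/80mm [ 4.706  6.004 -1.522] rot/1.5 [ 0.379 -0.231  0.935] own [-525.6  456.9  273. ]
dp/80mm [ 4.706  6.004 -1.522] rot/1.5 [-0.001 -0.001  0.968] own [-525.6  456.9  273. ]
[ 0.5615 -0.2632 -0.0015] 0.0005068801225009321 [ 0.56079698 -0.26225534  0.004     ] [ 0.55729948 -0.26962012  0.004     ]
```

Emit:
{"api": "send_rows", "payload": {"jaw": [1,1], "dp": [[0.78,1,-0.1],[0.78,1,-0.1]], "rotation": [[0.063,-0.0385,0.156],[0.063,-0.0385,0.156]], "squeeze": 30}}

```text
time: 0.35
tcp_pos: [0.2256, -0.444, 0.2226]
orientation: [3.077, 0.093, -2.608]
wrist_force: [-0.2, -0.5, 0.1]
finger_gap: 0.602
finger_force: 0.0
```

Emit:
{"api": "send_rows", "payload": {"jaw": [1,1], "dp": [[0.78,1,-0.1],[0.78,1,-0.1]], "rotation": [[0.063,-0.0385,0.156],[0.063,-0.0385,0.156]]}}

```text
time: 0.6
tcp_pos: [0.2882, -0.3637, 0.2147]
orientation: [3.036, 0.196, -2.379]
wrist_force: [1.4, -0.1, 0.1]
finger_gap: 0.144
finger_force: 0.0
```

Emit:
{"api": "send_rows", "payload": {"jaw": [1,1], "dp": [[0.78,1,-0.1],[0.78,1,-0.1]], "rotation": [[0.063,-0.0385,0.156],[0.063,-0.0385,0.156]]}}

```text
time: 0.85
tcp_pos: [0.3506, -0.2836, 0.2066]
orientation: [3.019, 0.305, -2.149]
wrist_force: [-0.3, -0.4, -0.2]
finger_gap: -0.001
finger_force: 0.0
```

Emit:
{"api": "send_rows", "payload": {"jaw": [1,1], "dp": [[0.78,1,-0.1],[0.78,1,-0.1]], "rotation": [[0.063,-0.0385,0.156],[0.063,-0.0385,0.156]]}}

```text
time: 1.1
tcp_pos: [0.413, -0.2036, 0.1984]
orientation: [3.029, 0.415, -1.911]
wrist_force: [0.5, -1.4, -0.3]
finger_gap: 0.006
finger_force: 0.0
```

Emit:
{"api": "send_rows", "payload": {"jaw": [1,1,1], "dp": [[0.78,1,-0.1],[0.78,1,-0.1],[0.78,1,-0.1]], "rotation": [[0.063,-0.0385,0.156],[0.063,-0.0385,0.156],[0.063,-0.0385,0.156]]}}

```text
time: 1.48
tcp_pos: [0.4752, -0.1234, 0.1899]
orientation: [3.068, 0.519, -1.66]
wrist_force: [-0.3, -0.3, -0.1]
finger_gap: 0.003
finger_force: 0.0
```

```bash
python3 - <<'E'
from h import *
s=sense();print(s['time'],s['qpos'].round(2),s['tcp_pos'].round(3));go(Rt(35),P(-.121,0,.08))
E
```

```text
1.475 [-0.32  0.34  0.18 -0.48 -1.61  0.28] [ 0.475 -0.123  0.19 ]
dp/80mm [ 0.795  0.983 -1.015] rot/1.5 [ 0.063 -0.038  0.154] own [-186.9   76.7  172.8]
```

Tracking is accurate. I'll finish the approach and look with the wrist camera.

Emit:
{"api": "send_rows", "payload": {"jaw": [1,1,1], "dp": [[0.795,0.98,-0.6],[0.795,0.98,-0.6],[0.795,0.98,-0.6]], "rotation": [[0.063,-0.038,0.154],[0.063,-0.038,0.154],[0.063,-0.038,0.154]]}}

```text
time: 1.85
tcp_pos: [0.5378, -0.0451, 0.1404]
orientation: [3.137, 0.612, -1.393]
wrist_force: [-0.7, -0.4, 0.6]
finger_gap: -0.002
finger_force: 0.0
```

```bash
python3 - <<'E'
from h import *
import json
s=sense();json.dump([s['tcp_pos'].tolist(),s['orientation'].tolist()],open('w1.json','w'))
f=grab_frame('wrist');cv2.imwrite('pics/w1.png',f[...,::-1]);go(Rt(35),P(-.075,0,.008))
E
```

```text
dp/80mm [-0.089  0.589 -1.212] rot/1.5 [ 0.001 -0.001  0.002] own [-122.7    1.5  113.4]
```

View pics/w1.png

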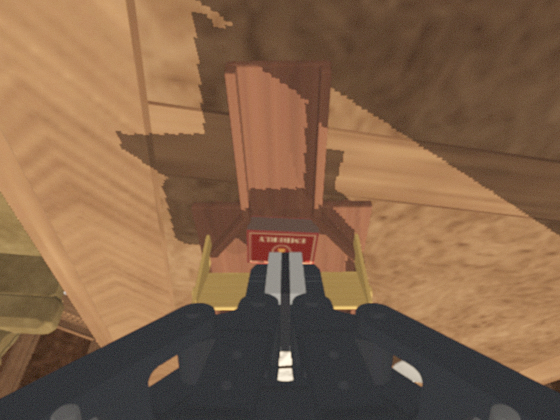

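Wrist view: the box lies straight ahead, the outlet edge of its top face running from (248,233) to (316,233). The rails' outlet ends are at (228,66) and (330,63), and the hood plate spans columns 197–372 at rows 272–305. I'll cast these to chute coordinates.

```bash
cat >> h.py <<'E'
def wr(j,uv,c):  # ray of wrist cam onto plane c above floor -> own coords mm
    p,o=j;H=np.array(CAL['wrist']['hand_eye']);k=CAL['wrist'];Rw=R.from_euler('xyz',o).as_matrix()
    d=Rw@H[:3,:3]@np.array([(uv[0]-k['cx'])/k['fx'],(uv[1]-k['cy'])/k['fy'],1]);o=np.array(p)+Rw@H[:3,3]
    g=lambda q:(q[2]-.05-.176*((q-D3)@u))-c
    a,b=g(o),g(o+d);t=a/(a-b);return (own(o+d*t)*1e3).round(1)
E
python3 - <<'E'
from h import *
import json
j=json.load(open('w1.json'))
for n,uv,c in[('railL',(228,66),.0122),('railR',(330,63),.0122),('boxtopR?',(248,233),.0162),('boxtopL',(316,233),.0162),('boxbotA',(249,219),0),('boxbotB',(316,219),0),('throatA',(246,212),.0122),('throatB',(318,212),.0122)]:print(n,wr(j,uv,c))
E
```

```text
railL [-155.   -29.1   12.2]
railR [-156.5   25.8   12.2]
boxtopR? [-33.6 -26.4  16.2]
boxtopL [-33.4  24.9  16.2]
boxbotA [-30.4 -26.8  -0. ]
boxbotB [-30.2  26.   -0. ]
throatA [-50.5 -26.9  12.2]
throatB [-50.3  25.7  12.2]
```

Emit:
{"api": "send_rows", "payload": {"jaw": [1,1,1], "dp": [[-0.04,0.29,-0.5],[-0.077,0.59,-1],[-0.077,0.59,-1]], "rotation": [[0,0,0],[0,0,0],[0,0,0]]}}

```text
time: 2.28
tcp_pos: [0.5293, 0.0006, 0.0615]
orientation: [3.137, 0.611, -1.396]
wrist_force: [0.4, -0.2, 0.5]
finger_gap: -0.001
finger_force: 0.0
```

Emit:
{"api": "send_rows", "payload": {"jaw": [1,1,1], "dp": [[0,0,-0.1],[0,0,-0.22],[0,0,-0.22]], "rotation": [[0,0,0],[0,0,0],[0,0,0]]}}

```text
time: 2.65
tcp_pos: [0.5318, -0.0004, 0.0454]
orientation: [-3.141, 0.609, -1.393]
wrist_force: [-0.4, 0.1, 0.7]
finger_gap: 0.001
finger_force: 0.0
```

```bash
python3 - <<'E'
from h import *
s=sense();print(s['tcp_pos'],s['wrist_force'],s['qpos'].round(2));go(Rt(35),P(-.045,-.001,.007));go(Rt(38),P(-.004,-.001,.007))
E
```

```text
[ 5.31766304e-01 -4.17132073e-04  4.54024994e-02] [-0.39503519  0.11792721  0.74002996] [-0.13  0.54  0.09 -0.59 -1.37  0.51]
dp/80mm [-0.071  0.383  0.046] rot/1.5 [0.001 0.001 0.003] own [-76.2  -1.1   8.8]
dp/80mm [-0.163  0.887  0.136] rot/1.5 [0.035 0.007 0.003] own [-76.2  -1.1   8.8]
```

Emit:
{"api": "send_rows", "payload": {"jaw": [1,1,1,1,1], "dp": [[-0.018,0.1,0.01],[-0.036,0.19,0.02],[-0.054,0.29,0.03],[-0.071,0.38,0.046],[-0.071,0.38,0.046]], "rotation": [[0,0,0],[0,0,0],[0,0,0],[0,0,0],[0,0,0]]}}

```text
time: 3.28
tcp_pos: [0.5261, 0.0312, 0.0497]
orientation: [-3.14, 0.609, -1.391]
wrist_force: [-0.1, -0.0, 0.9]
finger_gap: -0.0
finger_force: 0.0
```

Emit:
{"api": "send_rows", "payload": {"jaw": [1,1,1,1,1], "dp": [[-0.016,0.086,0.015],[-0.031,0.172,0.031],[-0.047,0.258,0.046],[-0.062,0.34,0.06],[-0.062,0.34,0.06]], "rotation": [[0,0,0],[0,0,0],[0,0,0],[0,0,0],[0,0,0]]}}

```text
time: 3.9
tcp_pos: [0.5211, 0.0583, 0.0543]
orientation: [-3.14, 0.609, -1.391]
wrist_force: [-0.5, -0.1, -0.3]
finger_gap: -0.004
finger_force: 0.0
```

```bash
python3 - <<'E'
from h import *
import json
s=sense();print(s['tcp_pos'],s['wrist_force']);go(Rt(36),P(-.004,-.001,.007))
json.dump([s['tcp_pos'].tolist(),s['orientation'].tolist()],open('w2.json','w'))
cv2.imwrite('pics/w2.png',grab_frame('wrist')[...,::-1]);cv2.imwrite('pics/t2.png',grab_frame('top')[...,::-1]);cv2.imwrite('pics/s2.png',grab_frame('scene')[...,::-1])
a=cv2.imread('pics/w2.png')[130:330,160:400];b=cv2.imread('pics/s2.png')[145:230,200:305];c=cv2.imread('pics/t2.png')[182:257,172:292]
v=np.hstack([cv2.resize(a,(480,400)),np.vstack([cv2.resize(b,(300,243)),cv2.resize(c,(300,188))])[:400]]);cv2.imwrite('pics/v2.png',v)
E
```

```text
[0.52110126 0.05834371 0.05434765] [-0.48833817 -0.05142775 -0.27024461]
dp/80mm [-0.03   0.153  0.024] rot/1.5 [0.012 0.003 0.002] own [-16.4  -1.2   7.2]
```

View pics/v2.png

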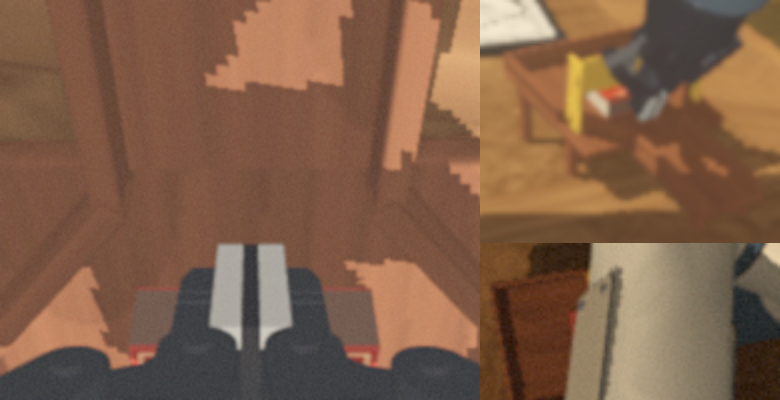

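Combined view: the fingers are pushing the box. Its lower edge is square across and centred, at wrist pixels of about (225,274) to (348,274). No notable force, so I'll go on.

Emit:
{"api": "send_rows", "payload": {"jaw": [1,1,1,1], "dp": [[-0.009,0.05,0.009],[-0.018,0.1,0.018],[-0.027,0.15,0.025],[-0.027,0.15,0.025]], "rotation": [[0,0,0],[0,0,0],[0,0,0],[0,0,0]]}}

```text
time: 4.55
tcp_pos: [0.519, 0.0701, 0.0563]
orientation: [-3.14, 0.609, -1.391]
wrist_force: [0.5, -0.6, 0.2]
finger_gap: -0.001
finger_force: 0.0
```

```bash
python3 - <<'E'
from h import *
j0=__import__('json').load(open('w2.json'));print('box low edge then',wr(j0,(225,274),0),wr(j0,(348,274),0),wr(j0,(225,302.5),.0162))
s=sense();print(s['wrist_force'],s['joint_torque'].round(1));go(Rt(38),P(.0,-.001,.0065))
E
```

```text
box low edge then [ -3.9 -28.9  -0. ] [-4.  28.4 -0. ] [ -7.3 -26.9  16.2]
[ 0.54136766 -0.56958976  0.19712833] [  0.1 -46.7  19.8   2.4  -0.7  -0. ]
dp/80mm [-0.013  0.054  0.002] rot/1.5 [0.035 0.007 0.002] own [-4.5 -1.2  7.1]
```

Emit:
{"api": "send_rows", "payload": {"jaw": [1,1,1], "dp": [[-0.009,0.05,0.009],[-0.009,0.05,0.009],[-0.009,0.05,0.009]], "rotation": [[0,0,0],[0,0,0],[0,0,0]]}}

```text
time: 4.92
tcp_pos: [0.5185, 0.0732, 0.0568]
orientation: [-3.14, 0.608, -1.392]
wrist_force: [1.0, -3.2, -0.4]
finger_gap: -0.002
finger_force: 0.6
```

Emit:
{"api": "send_rows", "payload": {"jaw": [1,1,1], "dp": [[-0.007,0.04,0.006],[-0.007,0.04,0.006],[-0.007,0.04,0.006]], "rotation": [[0,0,0],[0,0,0],[0,0,0]]}}

```text
time: 5.3
tcp_pos: [0.5185, 0.0732, 0.0567]
orientation: [-3.14, 0.603, -1.392]
wrist_force: [2.4, -13.8, -1.7]
finger_gap: -0.0
finger_force: 0.4
```

The finger touched the hood edge at 14 N and the box is about 8 mm clear of it. I'll back out the way I came.

Emit:
{"api": "send_rows", "payload": {"jaw": [1,1,1,1], "dp": [[0.04,-0.2,-0.02],[0.1,-0.55,-0.07],[0.175,-0.95,-0.12],[0.175,-0.95,-0.12]], "rotation": [[0,0,0],[0,0,0],[0,0,0],[0,0,0]]}}

```text
time: 5.8
tcp_pos: [0.532, -0.0005, 0.0471]
orientation: [-3.141, 0.611, -1.395]
wrist_force: [0.1, 0.0, -0.1]
finger_gap: 0.001
finger_force: 0.0
```

Emit:
{"api": "send_rows", "payload": {"jaw": [0,-1,-1], "dp": [[0.06,-0.35,0.5],[0.1,-0.6,1],[0.1,-0.6,1]], "rotation": [[0,0,0],[0,0,0],[0,0,0]]}}

```text
time: 6.18
tcp_pos: [0.5418, -0.048, 0.1311]
orientation: [-3.132, 0.607, -1.388]
wrist_force: [-0.2, 0.5, -0.7]
finger_gap: 0.639
finger_force: 0.0
```

Emit:
{"api": "send_rows", "payload": {"jaw": [-1,-1,-1], "dp": [[0,0,0.5],[0,0,1],[0,0,1]], "rotation": [[0,0,0],[0,0,0],[0,0,0]]}}

```text
time: 6.55
tcp_pos: [0.541, -0.0464, 0.2108]
orientation: [-3.132, 0.608, -1.386]
wrist_force: [0.2, 0.4, -0.5]
finger_gap: 1.002
finger_force: 0.0
```

```bash
python3 - <<'E'
from h import *
s=sense();print(s['tcp_pos'],s['wrist_force'],s['time']);go(Rt(10),P(.055,-.001,.125))
E
```

```text
[ 0.54099313 -0.04637672  0.21081293] [ 0.22918414  0.37324312 -0.45034002] 6.55
dp/80mm [-0.412  2.187 -0.327] rot/1.5 [-0.285 -0.047  0.   ] own [-123.    -1.9  182.5]
```

Emit:
{"api": "send_rows", "payload": {"jaw": [-1,-1], "dp": [[-0.08,0.4,0],[-0.15,0.75,0]], "rotation": [[-0.1,-0.016,0],[-0.2,-0.032,0]]}}

```text
time: 6.8
tcp_pos: [0.5275, 0.0136, 0.2065]
orientation: [3.136, 0.303, -1.397]
wrist_force: [0.7, 1.3, -0.6]
finger_gap: 1.001
finger_force: 0.0
```

Emit:
{"api": "send_rows", "payload": {"jaw": [-1,-1], "dp": [[-0.08,0.4,0],[-0.14,0.75,-0.1]], "rotation": [[-0.1,-0.016,0],[-0.2,-0.032,0]]}}

```text
time: 7.05
tcp_pos: [0.516, 0.0748, 0.1999]
orientation: [3.134, -0.002, -1.394]
wrist_force: [0.8, -0.3, -0.3]
finger_gap: 1.001
finger_force: 0.0
```

Emit:
{"api": "send_rows", "payload": {"jaw": [-1,-1,-1], "dp": [[-0.08,0.4,0],[-0.12,0.65,-0.1],[-0.12,0.65,-0.1]], "rotation": [[0,0,0],[0,0,0],[0,0,0]]}}

```text
time: 7.42
tcp_pos: [0.5053, 0.1265, 0.1898]
orientation: [3.128, 0.002, -1.392]
wrist_force: [0.3, 0.3, -0.4]
finger_gap: 0.999
finger_force: 0.0
```

```bash
python3 - <<'E'
from h import *
import json
s=sense();print(s['time']);json.dump([s['tcp_pos'].tolist(),s['orientation'].tolist()],open('w3.json','w'))
f=grab_frame('wrist');cv2.imwrite('pics/w3.png',f[...,::-1]);go(Rt(0),P(.034,-.001,.03))
E
```

```text
7.425
dp/80mm [ 0.074 -0.221 -1.307] rot/1.5 [ 0.    -0.009  0.003] own [ 52.4   1.7 131.3]
```

View pics/w3.png

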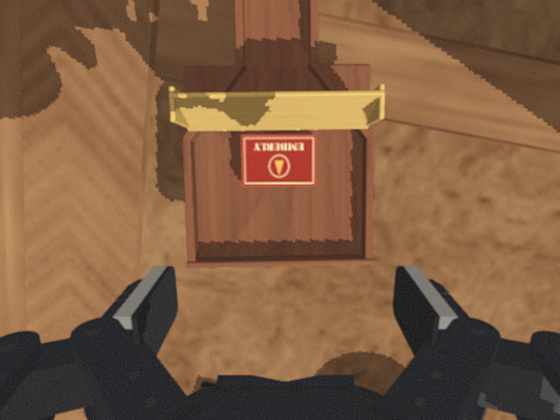

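Wrist view from above the hopper: the box is clear of the hood. Its top face spans (242,136) to (315,185) and is nearly square to the hood.

```bash
python3 - <<'E'
from h import *
import json
j=json.load(open('w3.json'))
im=cv2.imread('pics/w3.png');hsv=cv2.cvtColor(im,cv2.COLOR_BGR2HSV);m=cv2.inRange(hsv,(0,190,100),(6,255,255))|cv2.inRange(hsv,(174,190,100),(180,255,255))
m=cv2.morphologyEx(m,cv2.MORPH_CLOSE,np.ones((9,9)))
c=max(cv2.findContours(m,0,2)[0],key=cv2.contourArea);r=cv2.minAreaRect(c);b=cv2.boxPoints(r);print(r)
for q in b:print(q,wr(j,q,.0162))
for q in((242,136),(314,136),(315,185),(243,185)):print(wr(j,q,.0162))
print('hood low edge',wr(j,(190,131),.0244),wr(j,(367,128),.0244),'back',wr(j,(190,262),.0162),wr(j,(372,260),.0162))
E
```

```text
((278.5, 159.99998474121094), (62.99999237060547, 39.99999237060547), -0.0)
[247.      179.99998] [ 38.7 -23.5  16.2]
[247.      139.99998] [ 10.5 -23.1  16.2]
[310.      139.99998] [10.7 22.1 16.2]
[310.      179.99998] [38.9 22.2 16.2]
[  7.7 -26.6  16.2]
[ 7.9 25.  16.2]
[42.5 25.8 16.2]
[ 42.3 -26.5  16.2]
hood low edge [  3.5 -61.7  24.4] [ 1.9 61.1 24.4] back [ 98.3 -66.7  16.2] [97.8 68.7 16.2]
```

```bash
python3 - <<'E'
from h import *
go(Rt(0),P(.031,-.0006,-.001))
E
```

```text
dp/80mm [ 0.076 -0.258 -1.701] rot/1.5 [ 0.    -0.009  0.003] own [ 52.4   1.7 131.3]
```

Emit:
{"api": "send_rows", "payload": {"jaw": [-0.65,-0.65,-0.65], "dp": [[0.076,-0.258,-0.3],[0.076,-0.258,-1],[0.076,-0.258,-1]], "rotation": [[0,-0.009,0.003],[0,-0.009,0.003],[0,-0.009,0.003]]}}

```text
time: 7.85
tcp_pos: [0.5098, 0.1022, 0.108]
orientation: [3.135, -0.002, -1.393]
wrist_force: [-0.1, -0.3, 1.0]
finger_gap: 0.824
finger_force: 0.0
```

```bash
python3 - <<'E'
from h import *
s=sense();print(s['finger_gap'],s['wrist_force']);go(Rt(0),P(.031,-.0006,-.001))
E
```

```text
0.8239908693003166 [-0.09611503 -0.27295906  0.97471365]
dp/80mm [ 0.028  0.034 -0.67 ] rot/1.5 [ 0.002 -0.004  0.002] own [28.7  2.1 53. ]
```

Emit:
{"api": "send_rows", "payload": {"jaw": [-0.65,-0.65,-0.65,-0.65], "dp": [[0.028,0.034,-0.25],[0.028,0.034,-0.5],[0.028,0.034,-0.67],[0.028,0.034,-0.67]], "rotation": [[0,0,0],[0,0,0],[0,0,0],[0,0,0]]}}

```text
time: 8.35
tcp_pos: [0.5155, 0.1069, 0.0585]
orientation: [-3.139, -0.001, -1.391]
wrist_force: [0.9, 0.2, 0.1]
finger_gap: 0.826
finger_force: 0.0
```

```bash
python3 - <<'E'
from h import *
s=sense();print(s['finger_gap'],s['wrist_force']);go(Rt(0),P(.031,-.0006,-.001))
E
```

```text
0.8264301006629049 [0.85155165 0.15133658 0.06955397]
dp/80mm [-0.044 -0.025 -0.051] rot/1.5 [0.    0.002 0.001] own [32.3 -4.4  2.9]
```

Emit:
{"api": "send_rows", "payload": {"jaw": [-0.65,-0.65], "dp": [[-0.044,-0.025,-0.04],[-0.044,-0.025,-0.04]], "rotation": [[0,0,0],[0,0,0]]}}

```text
time: 8.6
tcp_pos: [0.5118, 0.105, 0.0555]
orientation: [-3.138, -0.001, -1.391]
wrist_force: [0.3, -0.4, -0.2]
finger_gap: 0.829
finger_force: 0.0
```

Emit:
{"api": "send_rows", "payload": {"jaw": [-0.4,-0.2,0,0,0,0], "dp": [[0,0,0],[0,0,0],[0,0,0],[0,0,0],[0,0,0],[0,0,0]], "rotation": [[0,0,0],[0,0,0],[0,0,0],[0,0,0],[0,0,0],[0,0,0]], "squeeze": 25}}

```text
time: 9.35
tcp_pos: [0.5123, 0.1052, 0.0556]
orientation: [-3.137, -0.001, -1.391]
wrist_force: [-0.9, -0.3, 6.8]
finger_gap: 0.631
finger_force: 27.3
```

```bash
python3 - <<'E'
from h import *
s=sense();print(s['finger_gap'],s['finger_force'],s['wrist_force']);go(Rt(0),P(.055,-.0006,.05))
E
```

```text
0.6307111712723528 27.293116212822497 [-0.94919019 -0.32782703  6.79017168]
dp/80mm [-0.057  0.292  0.676] rot/1.5 [-0.     0.003  0.001] own [31.2 -0.9  0.1]
```

The box is gripped (opening 53.6 mm). I'll lift it up and away from the hood.

Emit:
{"api": "send_rows", "payload": {"jaw": [0,0,0,0,0], "dp": [[-0.01,0.05,0.1],[-0.03,0.15,0.3],[-0.06,0.28,0.65],[-0.06,0.28,1],[-0.06,0.28,1]], "rotation": [[0,0,0],[0,0,0],[0,0,0],[0,0,0],[0,0,0]]}}

```text
time: 9.98
tcp_pos: [0.5082, 0.1283, 0.1373]
orientation: [-3.134, 0.001, -1.391]
wrist_force: [0.3, -0.3, -0.7]
finger_gap: 0.629
finger_force: 26.7
```

Emit:
{"api": "send_rows", "payload": {"jaw": [0,0,0], "dp": [[0,0,0.5],[0,0,0.8],[0,0,0.8]], "rotation": [[0,0,0],[0,0,0],[0,0,0]]}}

```text
time: 10.35
tcp_pos: [0.5076, 0.1279, 0.2001]
orientation: [-3.136, 0.0, -1.391]
wrist_force: [0.2, -0.1, -0.7]
finger_gap: 0.629
finger_force: 26.8
```

```bash
python3 - <<'E'
from h import *
s=sense();print(s['time'],s['finger_gap'],s['finger_force'],s['wrist_force'],s['qpos'].round(2))
g=Rt(0).inv()
# target: level box: tool tilt -10 ; box centre is 3 mm down-slope of grasp
T=np.array([.5605,-.263,0]);go(Rt(-10),T+zz*.12)
cv2.imwrite('pics/w4.png',grab_frame('wrist')[...,::-1])
E
```

```text
10.35 0.6291943952535973 26.76526352763176 [ 0.17825842 -0.12068201 -0.6633487 ] [ 0.55  0.21 -0.03  0.   -1.32 -0.37]
dp/80mm [ 0.661 -4.886 -1.002] rot/1.5 [-0.115 -0.017  0.001] own [ 54.4  -0.4 140.6]
```

View pics/w4.png

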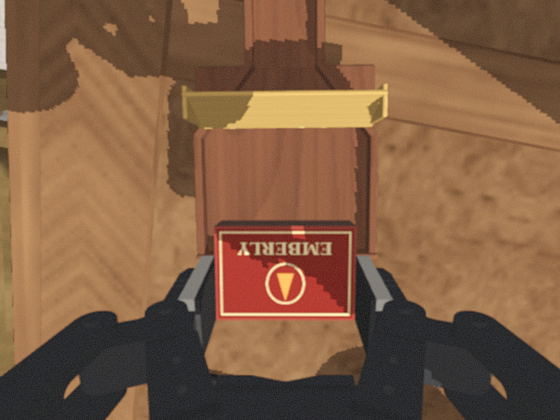

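Wrist view: the box is held square. Its top face has corners at about (217,228), (354,228), (355,318) and (216,318). I'll get its pose in the tool frame from those with solvePnP.

```bash
python3 - <<'E'
from h import *
im=cv2.imread('pics/w4.png');hsv=cv2.cvtColor(im,cv2.COLOR_BGR2HSV)
m=cv2.inRange(hsv,(0,150,60),(7,255,255))|cv2.inRange(hsv,(173,150,60),(180,255,255));m[:200]=0;m[340:]=0
m=cv2.morphologyEx(m,cv2.MORPH_OPEN,np.ones((3,3)))
m=cv2.morphologyEx(m,cv2.MORPH_CLOSE,np.ones((9,9)))
c=max(cv2.findContours(m,0,2)[0],key=cv2.contourArea);q=cv2.approxPolyDP(cv2.convexHull(c),6,True)[:,0];print(q.tolist())
# red rows at column 285, 240
for x in(230,260,340):
    col=im[210:235,x].tolist();print(x,[tuple(v) for v in col][::3])
k=CAL['wrist'];K=np.array([[k['fx'],0,k['cx']],[0,k['fy'],k['cy']],[0,0,1]]);H=np.array(k['hand_eye'])
for up in(222,226,230):
    I=np.array([(217,up),(354,up),(355.5,319.5),(215.5,319.5)],float)
    # box axes: own x = up chute = image down, own y left = image right ; z up
    O=np.array([(-18.5,-27,16),(-18.5,27,16),(18.5,27,16),(18.5,-27,16)])/1e3
    ok,r,t=cv2.solvePnP(O,I,K,None,flags=cv2.SOLVEPNP_ITERATIVE);Rc=cv2.Rodrigues(r)[0]
    Rb=H[:3,:3]@Rc;tb=H[:3,:3]@t[:,0]+H[:3,3]
    s=sense();Rw=R.from_euler('xyz',s['orientation']).as_matrix()
    e=R.from_matrix(Rw@Rb).as_matrix()
    err=cv2.projectPoints(O,r,t,K,None)[0][:,0]-I
    print(up,'bottom centre in tool mm',(tb*1e3).round(1),'box x axis pitch',np.degrees(np.arcsin(e[2,0])).round(1),'roll',np.degrees(np.arcsin(e[2,1])).round(1),'yaw own',np.degrees(np.arctan2(e[:,0]@lf,e[:,0]@u)).round(1),abs(err).max().round(1))
E
```

```text
[[355, 227], [354, 319], [216, 318], [215, 227]]
230 [(75, 100, 153), (75, 104, 151), (67, 94, 147), (69, 93, 144), (51, 57, 66), (42, 53, 84), (47, 56, 133), (93, 129, 162), (52, 66, 129)]
260 [(69, 100, 155), (72, 103, 157), (77, 102, 159), (68, 95, 151), (46, 51, 65), (43, 52, 85), (41, 47, 126), (91, 130, 161), (49, 68, 130)]
340 [(79, 103, 154), (73, 101, 152), (71, 100, 152), (63, 89, 142), (49, 50, 62), (51, 55, 88), (54, 58, 133), (97, 132, 163), (51, 68, 127)]
222 bottom centre in tool mm [1.1 0.4 0.6] box x axis pitch 22.0 roll -0.3 yaw own 0.0 0.5
226 bottom centre in tool mm [0.6 0.4 2.2] box x axis pitch 17.7 roll -0.2 yaw own 0.0 0.9
230 bottom centre in tool mm [1.2 0.4 3. ] box x axis pitch 10.3 roll -0.2 yaw own -0.0 2.4
```

```bash
python3 - <<'E'
from h import *
from scipy.optimize import least_squares
k=CAL['wrist'];H=np.array(k['hand_eye']);s=sense();Rw=R.from_euler('xyz',s['orientation']).as_matrix()
def rows(th,x,z):
    e=u*np.cos(th)+zz*np.sin(th);n=-u*np.sin(th)+zz*np.cos(th)
    out=[]
    for a,h in((-.0185,0),(-.0185,.016),(.0185,.016)):
        w=Rw.T@(e*a+n*h)+np.array([x,0,z]);c=H[:3,:3].T@(w-H[:3,3]);out.append(k['cy']+k['fy']*c[1]/c[2])
    c=H[:3,:3].T@(Rw.T@(n*.016+e*.0185)+np.array([x,0,z])-H[:3,3]);out.append(k['fx']*.054/c[2])
    return np.array(out)
print('pred10',rows(np.radians(10),.0034,0).round(1),'pred17',rows(np.radians(17),.0034,.0).round(1))
for obs in([221.5,227,319.5,139],[221,228,319.5,140]):
    r=least_squares(lambda q:rows(q[0],q[1]*.01,q[2]*.01)-obs,[.17,.3,0]);print(np.degrees(r.x[0]),r.x[1:]*10,r.fun.round(2))
E
```

```text
pred10 [220.4 226.5 320.2 138.4] pred17 [219.9 220.8 317.3 140.7]
11.332472542258131 [2.84322621 0.37628146] [-0.31 -0.62  0.92 -0.64]
9.152657784876144 [ 3.71144215 -0.80945068] [-0.64 -0.87  1.49 -1.04]
```

```bash
cat >> h.py <<'E'
def place(h,tilt=-10):
    Rr=Rt(tilt);go(Rr,np.array([.5605,-.263,.004+h])-Rr.apply([.0034,.0003,0]))
E
python3 -c "
from h import *
place(.08)"
```

```text
dp/80mm [ 0.667 -4.841 -1.441] rot/1.5 [-0.115 -0.019  0.001] own [ 54.3   0.4 139.1]
```

Emit:
{"api": "send_rows", "payload": {"jaw": [0,0,0], "dp": [[0.05,-0.3,0],[0.09,-0.65,0],[0.133,-0.97,0]], "rotation": [[0,0,0],[0,0,0],[0,0,0]]}}

```text
time: 10.78
tcp_pos: [0.5167, 0.0489, 0.197]
orientation: [3.142, -0.001, -1.391]
wrist_force: [0.6, 0.3, -0.3]
finger_gap: 0.629
finger_force: 26.8
```

Emit:
{"api": "send_rows", "payload": {"jaw": [0,0], "dp": [[0.07,-0.5,0],[0.133,-0.97,0]], "rotation": [[-0.03,-0.005,0],[-0.06,-0.01,0]]}}

```text
time: 11.02
tcp_pos: [0.5275, -0.0291, 0.1972]
orientation: [3.14, -0.093, -1.391]
wrist_force: [0.6, -0.1, -0.5]
finger_gap: 0.629
finger_force: 26.7
```

Emit:
{"api": "send_rows", "payload": {"jaw": [0,0], "dp": [[0.07,-0.5,0],[0.133,-0.97,0]], "rotation": [[-0.03,-0.005,0],[-0.055,-0.009,0]]}}

```text
time: 11.28
tcp_pos: [0.538, -0.1065, 0.197]
orientation: [3.139, -0.176, -1.39]
wrist_force: [0.1, 0.1, -0.2]
finger_gap: 0.628
finger_force: 26.7
```

Emit:
{"api": "send_rows", "payload": {"jaw": [0,0], "dp": [[0.07,-0.5,0],[0.133,-0.97,0]], "rotation": [[0,0,0],[0,0,0]]}}

```text
time: 11.52
tcp_pos: [0.5487, -0.1839, 0.1968]
orientation: [3.139, -0.174, -1.39]
wrist_force: [1.7, 0.4, 0.5]
finger_gap: 0.632
finger_force: 26.7
```

Emit:
{"api": "send_rows", "payload": {"jaw": [0,0,0,0,0], "dp": [[0.05,-0.4,0],[0.09,-0.7,-0.3],[0.133,-0.96,-0.7],[0.133,-0.96,-1],[0.133,-0.96,-1]], "rotation": [[0,0,0],[0,0,0],[0,0,0],[0,0,0],[0,0,0]]}}

```text
time: 12.15
tcp_pos: [0.5577, -0.2595, 0.1151]
orientation: [3.135, -0.173, -1.391]
wrist_force: [0.6, 0.6, -0.2]
finger_gap: 0.626
finger_force: 26.7
```

```bash
python3 - <<'E'
from h import *
import json
s=sense();print(s['time'],s['finger_gap']);place(.003)
json.dump([s['tcp_pos'].tolist(),s['orientation'].tolist()],open('w5.json','w'))
w=grab_frame('wrist')[...,::-1];t=grab_frame('top')[...,::-1];c=grab_frame('scene')[...,::-1]
cv2.imwrite('pics/w5.png',w)
v=np.hstack([cv2.resize(w,(480,360)),np.vstack([cv2.resize(t[150:270,270:430],(320,240)),cv2.resize(c[160:320,260:420],(320,320))])[:360]]) if 0 else np.hstack([w,np.vstack([cv2.resize(c[190:330,260:420],(240,210)),cv2.resize(t[140:260,280:420],(240,210))])])
cv2.imwrite('pics/v5.png',v)
E
```

```text
12.15 0.6257793134668521
dp/80mm [ 0.032 -0.002 -1.359] rot/1.5 [-0.001 -0.005  0.001] own [-335.6   20.2  124.2]
```

View pics/v5.png

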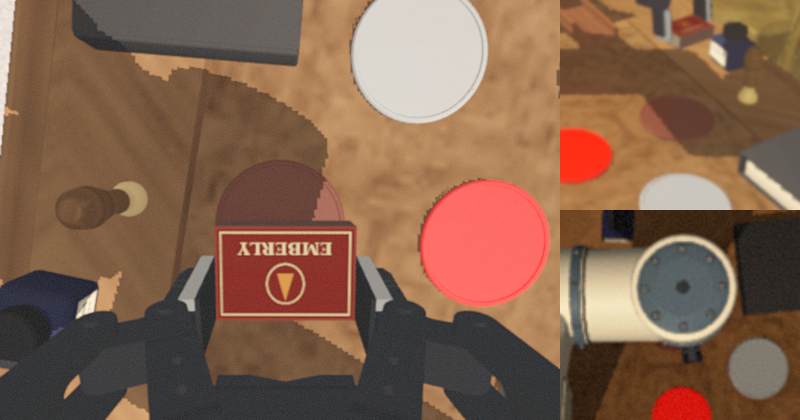

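Composite view: the brown coaster shows beyond the box, with its top at (280,160) and sides at about x=216 and x=345. The ink bottle is close to the left finger, at around (50,300), so I'll check that clearance too.

```bash
python3 - <<'E'
from h import *
import json
from scipy.optimize import least_squares
p,o=json.load(open('w5.json'));k=CAL['wrist'];H=np.array(k['hand_eye']);Rw=R.from_euler('xyz',o).as_matrix()
def wz(uv,z):
    d=Rw@H[:3,:3]@np.array([(uv[0]-k['cx'])/k['fx'],(uv[1]-k['cy'])/k['fy'],1]);a=np.array(p)+Rw@H[:3,3];return (a+d*(z-a[2])/d[2])[:2]
im=cv2.medianBlur(cv2.imread('pics/w5.png'),5).astype(float)
m=((im[...,1]/im[...,2]<.66)).astype(np.uint8);M=np.zeros_like(m);M[150:217,205:355]=1;m*=M
m=cv2.morphologyEx(m,cv2.MORPH_OPEN,np.ones((5,5)))
pts=[]
for r in range(164,214,4):
    c=np.flatnonzero(m[r])
    if len(c):pts+=[(c[0],r),(c[-1],r)]
print(pts)
Q=np.array([wz(q,.004) for q in pts])
f=least_squares(lambda c:np.hypot(*(Q-c[:2]).T)-.0475,[.56,-.26],loss='soft_l1',f_scale=.001);print('coaster',f.x.round(4),(f.fun*1e3).round(1))
print('ink bottle corners z.06/.05',wz((98,285),.05),wz((60,372),.05),'label foot',wz((80,330),.0))
for uv in((314,148),):print('ink from top',onz('top',uv,.06))
t=cv2.imread('pics/top0.png')[132:166,298:330];mm=cv2.inRange(t,(0,0,0),(90,60,60));y,x=np.nonzero(mm)
for a,b in((x.min(),y.max()),(x.max(),y.max())):print(onz('top',(a+298,b+132),.05))
E
```

```text
[(np.int64(259), 164), (np.int64(299), 164), (np.int64(249), 168), (np.int64(307), 168), (np.int64(249), 172), (np.int64(306), 172), (np.int64(251), 176), (np.int64(322), 176), (np.int64(236), 180), (np.int64(322), 180), (np.int64(230), 184), (np.int64(330), 184), (np.int64(228), 188), (np.int64(332), 188), (np.int64(224), 192), (np.int64(334), 192), (np.int64(222), 196), (np.int64(336), 196), (np.int64(220), 200), (np.int64(339), 200), (np.int64(219), 204), (np.int64(341), 204), (np.int64(218), 208), (np.int64(342), 208), (np.int64(218), 212), (np.int64(343), 212)]
coaster [ 0.5604 -0.259 ] [ 1.1  0.7  1.2  0.1 -1.3 -2.8 -4.5  0.9 -0.5 -1.3  0.6  0.8 -0.1  0.1
  0.6 -0.3  0.4 -0.6  0.4  0.  -0.   0.3 -0.3  0.  -1.  -0. ]
ink bottle corners z.06/.05 [ 0.6649932 -0.2115937] [ 0.68144916 -0.151244  ] label foot [ 0.69659713 -0.15303691]
ink from top [ 0.70186271 -0.17188762  0.06      ]
[ 0.68235602 -0.14868541  0.05      ]
[ 0.6824668  -0.20459194  0.05      ]
```

Emit:
{"api": "send_rows", "payload": {"jaw": [0,0,0,0], "dp": [[0.03,0.02,-0.3],[0.03,0.02,-0.7],[0.03,0.02,-1],[0.03,0.02,-1]], "rotation": [[0,-0.005,0],[0,-0.005,0],[0,-0.005,0],[0,-0.005,0]]}}

```text
time: 12.8
tcp_pos: [0.5619, -0.2578, 0.0383]
orientation: [-3.136, -0.176, -1.391]
wrist_force: [0.2, 0.2, -0.3]
finger_gap: 0.625
finger_force: 26.7
```

```bash
sed -i 's/-.263,.004+h/-.261,.004+h/' h.py; python3 -c "
from h import *
place(.0015)"
```

```text
dp/80mm [-0.022  0.002 -0.418] rot/1.5 [0.    0.004 0.001] own [-334.7   15.6   47.2]
```

Emit:
{"api": "send_rows", "payload": {"jaw": [0,0,0,0,0], "dp": [[-0.02,0,-0.15],[-0.02,0,-0.3],[-0.02,0,-0.38],[-0.02,0,-0.42],[-0.02,0,-0.42]], "rotation": [[0,0.004,0],[0,0.004,0],[0,0.004,0],[0,0.004,0],[0,0.004,0]]}}

```text
time: 13.42
tcp_pos: [0.5613, -0.2582, 0.0057]
orientation: [-3.139, -0.176, -1.391]
wrist_force: [-0.0, -0.3, -0.7]
finger_gap: 0.629
finger_force: 26.7
```

Emit:
{"api": "send_rows", "payload": {"jaw": [0,0], "dp": [[0,0,-0.01],[0,0,-0.01]], "rotation": [[0,0,0],[0,0,0]]}}

```text
time: 13.68
tcp_pos: [0.5614, -0.2582, 0.0054]
orientation: [-3.139, -0.176, -1.391]
wrist_force: [-2.4, 1.1, 4.3]
finger_gap: 0.63
finger_force: 27.3
```

Emit:
{"api": "send_rows", "payload": {"jaw": [0,0], "dp": [[0,0,-0.01],[0,0,-0.01]], "rotation": [[0,0,0],[0,0,0]]}}

```text
time: 13.92
tcp_pos: [0.5614, -0.2583, 0.0054]
orientation: [-3.138, -0.177, -1.391]
wrist_force: [-4.8, 3.3, 10.3]
finger_gap: 0.628
finger_force: 27.9
```

The box is down on the coaster. I'll ease off, open slowly and retreat.

Emit:
{"api": "send_rows", "payload": {"jaw": [0,0,-0.3,-0.4,-0.5,-0.6,-0.6], "dp": [[0,0,0.012],[0,0,0.012],[0,0,0.012],[0,0,0.012],[0,0,0.012],[0,0,0.012],[0,0,0.012]], "rotation": [[0,0,0],[0,0,0],[0,0,0],[0,0,0],[0,0,0],[0,0,0],[0,0,0]]}}

```text
time: 14.8
tcp_pos: [0.561, -0.2582, 0.0046]
orientation: [-3.14, -0.176, -1.391]
wrist_force: [0.4, 0.4, -0.7]
finger_gap: 0.803
finger_force: 0.0
```

Emit:
{"api": "send_rows", "payload": {"jaw": [-0.6,-0.6,-0.6,-0.6], "dp": [[0,0.02,0.12],[0,0.06,0.35],[0,0.17,1],[0,0.17,1]], "rotation": [[0,0,0],[0,0,0],[0,0,0],[0,0,0]]}}

```text
time: 15.3
tcp_pos: [0.5646, -0.2447, 0.0905]
orientation: [-3.13, -0.18, -1.391]
wrist_force: [0.8, -0.5, 1.1]
finger_gap: 0.797
finger_force: 0.0
```

Emit:
{"api": "send_rows", "payload": {"jaw": [-0.6,-0.6,-0.6], "dp": [[0,0.3,0.6],[0,0.6,1],[0,0.6,1]], "rotation": [[0,0,0],[0,0,0],[0,0,0]]}}

```text
time: 15.68
tcp_pos: [0.5629, -0.1955, 0.1683]
orientation: [-3.133, -0.177, -1.39]
wrist_force: [0.8, -0.5, -0.4]
finger_gap: 0.803
finger_force: 0.0
```

Emit:
{"api": "send_rows", "payload": {"jaw": [-0.6,-0.6,-0.6], "dp": [[-0.5,0.3,0],[-1,0.5,0],[-1,0.5,0]], "rotation": [[0,0,0],[0,0,0],[0,0,0]]}}

```text
time: 16.05
tcp_pos: [0.4782, -0.1562, 0.1641]
orientation: [-3.141, -0.175, -1.39]
wrist_force: [0.5, 0.0, -0.3]
finger_gap: 0.8
finger_force: 0.0
```

```bash
python3 - <<'E'
from h import *
print(sense()['time'])
for n in('top','scene'):
    im=grab_frame(n)[...,::-1];cv2.imwrite(f'pics/{n}9.png',im)
    b=cv2.medianBlur(np.ascontiguousarray(im),3)
    hsv=cv2.cvtColor(b,cv2.COLOR_BGR2HSV);x0,y0=(346,203) if n=='top' else(337,262)
    m=cv2.inRange(hsv,(0,170,60),(6,255,255))|cv2.inRange(hsv,(175,170,60),(180,255,255))
    M=np.zeros_like(m);M[y0-30:y0+22,x0-35:x0+35]=1;m*=M
    for c in cv2.findContours(m,0,2)[0]:
        if cv2.contourArea(c)>30:
            r=cv2.minAreaRect(c);print(n,np.round(np.hstack(r),1),onz(n,r[0],.02).round(4))
    d=cv2.absdiff(im,cv2.imread(f'pics/{n}0.png')).sum(2)
    for q,(x,y) in({'ink':(314,148),'wax':(347,160),'eraser':(313,277)} if n=='top' else {'ink':(375,222),'wax':(387,240),'eraser':(222,266)}).items():print(n,q,'diff',d[y-8:y+8,x-8:x+8].mean().round(1))
E
```

```text
16.05
top [346.7 202.   21.2  14.3  80.5] [ 0.5623 -0.2634  0.02  ]
top ink diff 63.4
top wax diff 123.8
top eraser diff 92.5
scene [337.3 258.6   8.5  21.5  63.4] [ 0.5603 -0.2599  0.02  ]
scene ink diff 67.6
scene wax diff 74.0
scene eraser diff 131.3
```

```bash
python3 - <<'E'
import cv2,numpy as np
for n,B in(('top',{'ink':(298,132,330,162),'wax':(338,148,358,170),'eraser':(302,266,326,288)}),('scene',{'ink':(358,203,386,238),'wax':(374,220,400,262),'eraser':(208,256,238,276)})):
    a,b=[cv2.imread(f'pics/{n}{k}.png') for k in(0,9)]
    for q,(x0,y0,x1,y1) in B.items():
        t=cv2.cvtColor(a[y0:y1,x0:x1],6);g=cv2.cvtColor(b[y0-8:y1+8,x0-8:x1+8],6)
        r=cv2.matchTemplate(g,t,cv2.TM_CCOEFF_NORMED);_,s,_,l=cv2.minMaxLoc(r);print(n,q,round(s,2),(l[0]-8,l[1]-8))
E
```

```text
top ink 0.84 (-1, 0)
top wax 0.71 (0, 0)
top eraser 0.82 (0, 0)
scene ink 0.91 (0, 0)
scene wax 0.83 (2, 0)
scene eraser 0.89 (0, -1)
```

```bash
python3 -c "
from plant import *
print(finish_job())"
```

```text
the job is handed in; nothing more can be done
None
```

The matchbox was pushed clear of the hood, lifted out of the hopper and laid flat, same way up, within about 2 mm of the middle of the brown coaster; the ink bottle, eraser and wax seal show no real shift in the before/after pictures, and the job was handed in at about 16 s.

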